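# Load a flanged bush into the slotted fixture and lock it

### The arm

A 6-joint arm with a two-finger parallel gripper is mounted at the origin on the work surface. World frame = base frame: x ahead of the robot, y to its left, z up, the work surface at z = 0. Lengths are in m, angles in degrees, forces in N, time in s.
With the tool pointing down it reaches from about 0.375 to 0.925 m from the base axis. Payload 5.7 kg.
Tool frame: the origin (TCP) lies on the centre line of the jaws, within the pads' length; the fingertips stand 14 mm ahead of it and the grasp point (between the pads) lies 5 mm behind it (tip_reach is the distance from the TCP to the fingertips, in m); z points along the fingers, y is the line along which they close (so a half turn about z gives the same grasp; the last joint's range is limited). The gripper opens to 85 mm and grips with 20 to 120 N. Pads are 22 mm wide; open, the fingers measure 114 mm over their backs; the gripper's body (76 mm by 85 mm) begins 54 mm behind the grasp point. The pads swing forward as they close: fully open they stand 13 mm farther back than shut.
Start: joints at [70.64, 20.558, 86.54, -0, 72.909, -6.595], TCP at [0.133, 0.585, 0.245] pointing down, gripper open.
Joint ranges: [-170.27, 170.27], [-57.76, 135], [12.27, 136.19], [-55.21, 235.2], [11.17, 155.16], [-170.74, 170.74]. Speed limits (degrees/s): [136.94, 136.94, 180, 180, 180, 180].

### API

Orientations are given as a 3x3 rotation matrix whose columns are the frame's x, y, z axes.
In Python, from plant import goto, move_straight, goto_joints, grip, pause, ik, sense, get_image, IKError, sign_off, cut_out, tip_reach gives the robot as it stands. Calls block until the motion is done:
- goto(position, orientation): joint-space move of the TCP to a pose.
- move_straight(position, orientation=None, speed=0.15): straight line of the TCP; orientation=None keeps the orientation; speed is the mean speed in m/s.
- goto_joints(angles): joint-space move.
- grip(opening, newtons=None): opening from 0.0 (shut) to 1.0 (fully open); newtons is the grip in N (None keeps the last); returns when the fingers have stopped.
- pause(seconds).
- ik(position, orientation): joint angles nearest the present ones, or None.
- sense(): the state.
- get_image(name): name is "scene" or "top"; returns a dict with "image" (400x640x3 uint8, red, green, blue), "camera_matrix" (3x3 intrinsics, pixels), "view" (4x4, takes a point from world to camera coordinates). Camera axes: x right, y up, looking along -z (the intrinsics and any distortion apply to the point x, -y, -z); pixel columns grow to the right and rows downward; lengths in m; the calibration is good to about 2 mm. A picture is of the moment at which its call begins. There is no depth.
A pose or a line that the arm cannot do raises IKError and nothing moves.
- sign_off(): hands the job in; it is judged then, once.
Trained networks look in a picture, given as the dict that the camera call returned (one of the last four; its "shot" number tells which), for a name from the list of things; names that differ only in an ending like _2 or _b are one class to them, and where a whole thing is asked for, a point or a joint stands for the part that bears it (a point fixed in the world has none). Each returns a list of dicts, best first, with "conf" (0 to 1); they miss things now and then, are a little off and sometimes report something else, mostly with a low value. They report only what shows in the picture. A call takes as long as a camera call. They do not tell look-alikes from the thing itself.
- cut_out(picture, query): "mask" (400x640 bool, what is visible of it) and "extent" ([left, top, right, bottom] in pixels, round what is visible of it).
The state is a dict: "time_s": time; "q": joint angles; "joint_velocities": joint speeds; "effort": joint torques, N m; "eef_pos": TCP position; "tool_rot": TCP orientation; "contact_force": force on the tool from outside, world axes, zero at the start; "moment": the same for the moment, N m; "finger_gap": opening from 0.0 (shut) to 1.0 (fully open); "grip_force": force on a finger pad.
Only numpy, scipy, OpenCV 4.12 (cv2) and the standard library are available. Lean on these libraries where they do the work, as an engineer would, in place of code of your own. Each camera call takes 0.05 s, during which the arm holds its last target. There are 200 camera calls.

### The job

Slide the brass bush with the black flange upright into the mouth of the slotted plate, flange underneath the plate, until it pushes firmly but gently into the sprung red stop. Let go so that it stays touching the stop, then slide the yellow keeper fully across the slot behind it. Do not force or jam the bush, and leave the steel sleeve and the black cap where they stand.

Things in the scene. Friction and masses are not known exactly. Their poses are not given: they have to be found in the camera images.
- bush: Loose upright bush, about 0.15 to 0.3 kg: a black flange disc 44 mm across and 6 mm thick at the bottom, and above it a plain brass barrel 24 mm across; 85 mm tall in all. Origin at the centre of its underside, z up its axis. It is the only flanged brass part.
- fixture: Fixed loading fixture. Origin on the slot's centre line at table level; +x is the direction of insertion, z up. Dark base 20 mm high, x -135 to +90, y -50 to +100 mm; its bare front, x -135 to -70 mm, is an apron level with the slot's floor, on which the bush slides (its underside at z 20 mm). On the rest lies an 8 mm aluminium plate: underside at z 28.5, top at z 36.5 mm.
- slot_mouth (a point): Centre of the slot's mouth at floor level: x -70, y 0, z 20 mm in the fixture's frame. The slot in the plate is 26.5 mm wide, flared to 45 mm at the mouth and narrowed to full by x -56 mm; closed at x +52 mm. The channel for the flange below is 48 mm wide and 8.5 mm high. Fingertips kept above z 60 mm (fixture's frame) clear all but the keeper's knob.
- stop_bracket: Blue block on the plate behind the slot, 14 x 44 x 22 mm, fixed; origin at the centre of its underside, x +75 mm, z 36.5 mm in the fixture's frame. A brass screw through it carries the red stop pad, 18 mm wide, which meets the barrel at z 40 to 52 mm. The screw is set anew each time and not measured: the pad's face lies anywhere from x +6 to x +30 mm (fixture's frame).
- stop_axis (a point): Point on the stop screw's axis at the bracket's front face: x +68, y 0, z 46 mm in the fixture's frame; it does not tell the pad's setting. The red pad is a damped spring plunger: it yields 1 mm per 2 N for 6 mm, then is solid. Firm but gentle is 4 to 18 N, kept up for half a second; over 22 N is forcing it. When the bush is let go the pad follows it and stays touching.
- keeper (a joint): Travel of the yellow keeper bar, in m: about 0 when open (clear of the slot), 0.042 when fully closed; it slides to the fixture's -y across the slot on top of the plate, centred at x -35 mm (bar 14 mm wide, 80 mm long, z 36.5 to 46.5 mm). About 3 N moves it, it stays where it is left, and meets a solid end.
- keeper_knob (a point): Centre of the top of the keeper's square yellow knob, 14 x 14 mm, standing 30 mm above the bar (z 46.5 to 76.5 mm). In the fixture's frame x -35 mm, y = 88 mm minus the keeper's travel, so it ends at y 46 mm.
- sleeve: Bystander: loose plain steel sleeve, 32 mm across, 60 mm tall, no flange. Origin at the centre of its underside.
- cap: Bystander: loose black plastic cap, 48 mm across and 22 mm high with a 26 mm boss, 34 mm tall in all. Origin at the centre of its underside.
Not all that is in view belongs to the job. What is shaped like the bush but green or orange is not meant.

How it is judged (in metres and radians):
On the way, in this order (a step that is already met when the one before it is completed fails the run):
1. the bush stands in the slot with its flange under the plate and is pushed against the sprung stop with more than 4 N, with the keeper still open (x of bush in the frame of fixture between -0.012 and 0.035 m and y of bush in the frame of fixture between -0.003 and 0.003 m and z of bush in the frame of fixture between 0.018 and 0.0245 m and angle between the z axis of bush and the z axis of fixture, either way round below 0.08 rad and contact force between bush and stop_bracket above 4 N and value of joint keeper below 0.02 m), for 0.3 s.
2. the keeper is slid fully across behind the bush (x of bush in the frame of fixture between -0.012 and 0.035 m and y of bush in the frame of fixture between -0.003 and 0.003 m and z of bush in the frame of fixture between 0.018 and 0.0245 m and angle between the z axis of bush and the z axis of fixture, either way round below 0.08 rad and value of joint keeper above 0.039 m), for 0.2 s.
At the end, for the whole second after the job is handed in: At rest in the slot: bush upright (0.08 rad), flange under the plate (underside at z 18 to 24.5 mm in the fixture frame), within 3 mm of the slot's centre line, x between -12 and +35 mm, touching the sprung stop; keeper closed beyond 39 of its 42 mm (all of step 2 and contact force between bush and stop_bracket above 0.05 N and linear speed of bush below 0.01 m/s).
It fails at once if the stop is forced: more than 22 N between bush and stop (contact force between bush and stop_bracket above 22 N).
It fails at once if the bush is jammed: more than 50 N between bush and fixture (contact force between bush and fixture above 50 N).
It fails at once if the sleeve or the cap is moved more than 15 mm (distance of any of sleeve, cap from where it was at the start of the episode above 0.015 m).
It also fails if it takes over 72 s, if anything falls off the work surface, if the arm or the gripper's body presses on something with over 40 N, if the wrist force passes 120 N, or if a joint passes its speed limit or range.

## Working session

There is one attempt and no reset: what is moved stays moved. The work goes in short steps, each a Python script; the robot and the scene stay as the last script left them, time stands still between calls to the robot, and variables do not carry over. Pictures are saved under pics/ and viewed, at most 10 in all, crops included, and the job is handed in when it is done.

```bash
ls; mkdir -p pics; cat > h.py <<'E'
import numpy as np, cv2
from plant import *
def proj(im,P):
    P=np.atleast_2d(P); c=(im["view"]@np.c_[P,np.ones(len(P))].T).T[:,:3]
    c=c*[1,-1,-1]; u=(im["camera_matrix"]@c.T).T
    return u[:,:2]/u[:,2:]
def back(im,uv,z):
    d=np.linalg.inv(im["camera_matrix"])@np.array([uv[0],uv[1],1.])*[1,-1,-1]
    R=im["view"][:3,:3];t=im["view"][:3,3]
    o=-R.T@t; d=R.T@d
    return o+d*(z-o[2])/d[2]
def save(im,n): cv2.imwrite(n,cv2.cvtColor(im["image"],cv2.COLOR_RGB2BGR))
E
python3 - <<'E'
from h import *
for n in("top","scene"):
    im=get_image(n); save(im,f"pics/{n}0.png"); print(n,[k for k in im], im["view"].round(3).tolist(), im["camera_matrix"].tolist())
    for q in("bush","fixture","stop_bracket","keeper","keeper_knob","sleeve","cap"):
        for r in cut_out(im,q)[:3]:
            m=r["mask"]; ys,xs=np.nonzero(m); print(q,round(r["conf"],2),np.round(r["extent"],1).tolist(),len(xs),xs.mean().round(1) if len(xs) else 0,ys.mean().round(1) if len(xs) else 0)
E
```

```text
pics
top ['image', 'camera_matrix', 'view', 'shot'] [[-0.021, -1.0, -0.013, -0.072], [0.994, -0.022, 0.11, -0.563], [-0.111, -0.011, 0.994, -0.951], [0.0, 0.0, 0.0, 1.0]] [[422.9453652975047, 0.0, 322.66194877613583], [0.0, 422.9453652975047, 206.68623665085906], [0.0, 0.0, 1.0]]
bush 0.88 [440.7, 179.5, 467.2, 203.8] 335 451.2 190.7
bush 0.83 [395.6, 159.1, 414.6, 179.0] 327 403.4 167.2
bush 0.8 [396.2, 194.9, 416.1, 217.1] 308 405.0 206.1
fixture 0.71 [196.5, 142.4, 270.9, 249.7] 6371 235.0 196.0
stop_bracket 0.55 [229.1, 145.3, 248.5, 182.6] 336 238.4 158.7
stop_bracket 0.3 [204.4, 197.1, 238.4, 206.3] 182 219.8 202.3
keeper 0.64 [202.4, 197.8, 240.9, 207.9] 229 219.2 202.5
keeper_knob 0.81 [203.3, 194.5, 241.7, 210.6] 184 219.8 202.2
sleeve 0.45 [351.8, 249.9, 369.1, 260.0] 173 359.4 252.5
cap 0.55 [402.5, 249.7, 424.7, 270.9] 350 412.9 258.5
scene ['image', 'camera_matrix', 'view', 'shot'] [[0.575, 0.818, 0.006, -0.232], [-0.645, 0.449, 0.619, 0.363], [0.504, -0.36, 0.786, -1.057], [0.0, 0.0, 0.0, 1.0]] [[367.3915011492001, 0.0, 322.8063170711276], [0.0, 367.3915011492001, 199.88315220184884], [0.0, 0.0, 1.0]]
bush 0.8 [233.2, 235.3, 258.5, 280.3] 722 245.1 258.0
bush 0.73 [260.4, 276.7, 289.0, 317.9] 737 272.5 298.9
bush 0.67 [180.4, 284.0, 216.4, 328.0] 907 195.9 306.1
fixture 0.8 [358.9, 137.3, 488.7, 234.1] 6851 422.8 181.9
stop_bracket 0.71 [422.6, 180.5, 465.1, 213.9] 492 447.7 197.3
keeper 0.67 [409.8, 138.8, 445.4, 172.1] 374 427.4 155.7
keeper 0.33 [422.8, 180.8, 465.8, 213.0] 493 447.9 197.1
keeper_knob 0.57 [410.9, 139.7, 438.0, 175.1] 283 426.9 156.6
sleeve 0.49 [355.7, 135.6, 487.8, 234.2] 6640 422.5 181.7
cap 0.96 [199.6, 205.9, 227.0, 237.0] 516 212.0 221.9
```

```bash
python3 - <<'E'
import cv2,numpy as np
t=cv2.imread("pics/top0.png");s=cv2.imread("pics/scene0.png")
a=cv2.resize(t[130:290,180:480],None,fx=2.6,fy=2.6,interpolation=cv2.INTER_CUBIC)
cv2.imwrite("pics/topc.png",a)
cv2.imwrite("pics/scenec.png",cv2.resize(s[120:340,170:500],None,fx=2.4,fy=2.4,interpolation=cv2.INTER_CUBIC))
E
```

```text
(no output)
```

View pics/topc.png

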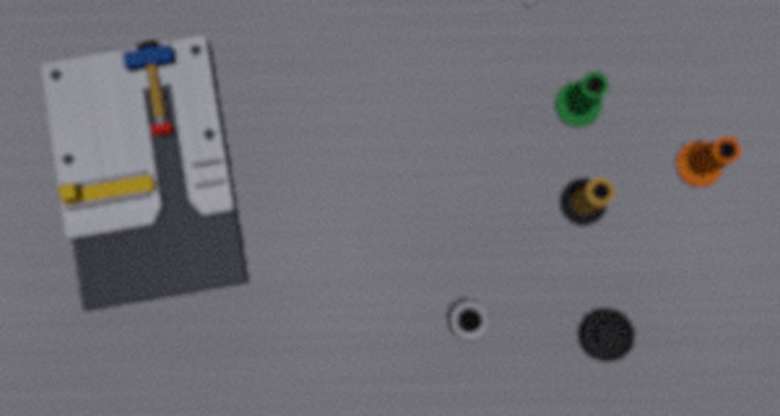

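View pics/scenec.png

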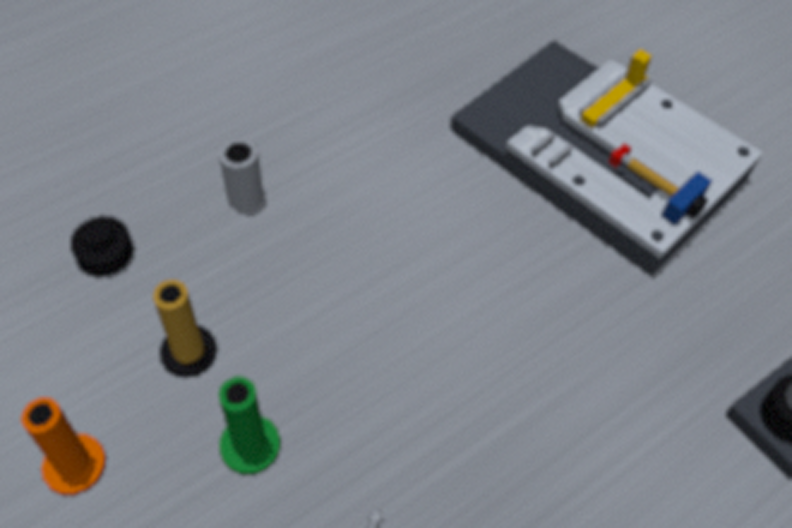

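The brass bush is at about full-frame (405,207) in top and (245,258) in scene, with green and orange decoys next to it. The fixture is on the left in top, its mouth facing down in the image, with the red pad near (242,179). Next I'll fit the poses by silhouette.

```bash
cat >> h.py <<'E'
from scipy.optimize import minimize
S=4
def hullfill(im,P,M):
    p=cv2.convexHull(proj(im,P).astype(np.float32))[:,0]
    cv2.fillConvexPoly(M,np.round(((p+.5)*S-.5)*16).astype(np.int32),1,shift=4)
def box(x,y,z): return np.array([[a,b,c] for a in x for b in y for c in z])
def fx(p,P):
    c,s=np.cos(p[2]),np.sin(p[2]); P=np.atleast_2d(P)
    return np.c_[p[0]+c*P[:,0]-s*P[:,1],p[1]+s*P[:,0]+c*P[:,1],P[:,2]]
def cyl(p,r,z0,z1):
    a=np.linspace(0,2*np.pi,48); return np.array([[p[0]+r*np.cos(t),p[1]+r*np.sin(t),z] for t in a for z in(z0,z1)])
def rfix(im,p):
    M=np.zeros((400*S,640*S),np.uint8)
    for b in(box((-.135,.09),(-.05,.1),(0,.02)),box((-.07,.09),(-.05,.1),(.0285,.0365)),box((.068,.082),(-.022,.022),(.0365,.0585)),box((-.042,-.028),(.081,.095),(.0465,.0765))): hullfill(im,fx(p,b),M)
    return M
def rbush(im,p,z=0):
    M=np.zeros((400*S,640*S),np.uint8); hullfill(im,cyl(p,.022,z,z+.006),M); hullfill(im,cyl(p,.012,z,z+.085),M); return M
def iou(M,m):
    m=cv2.resize(m.astype(np.float32),None,fx=S,fy=S,interpolation=cv2.INTER_LINEAR)>.5
    return (m&(M>0)).sum()/(m|(M>0)).sum()
def fit(ims,ms,ren,p0,st):
    f=lambda p:-sum(iou(ren(i,p),m) for i,m in zip(ims,ms))
    n=len(p0); r=minimize(f,p0,method="Nelder-Mead",options=dict(initial_simplex=np.vstack([p0]+[np.array(p0)+st*np.eye(n)[k] for k in range(n)]),xatol=1e-5,fatol=1e-5)); return r.x,-r.fun/len(ims)
E
python3 - <<'E'
from h import *
T=get_image("top");C=get_image("scene")
mf=[cut_out(i,"fixture")[0]["mask"] for i in(T,C)]
def near(i,uv):
    return min(cut_out(i,"bush"),key=lambda r:np.hypot(*(np.array(np.nonzero(r["mask"])[::-1]).mean(1)-uv)))["mask"]
mb=[near(T,(405,206)),near(C,(245,258))]
# initial fixture from top: apron front to plate rear
a=back(T,(226,235),.02);b=back(T,(238,150),.0365); print(a,b)
yaw=np.arctan2(*(b-a)[1::-1]); p0=[*((a+b)/2)[:2],yaw]
for n,(I,M) in dict(both=((T,C),mf),top=((T,),mf[:1]),scene=((C,),mf[1:])).items(): 
    p,v=fit(I,M,rfix,p0,np.array([.01,.01,.05])); print("fix",n,p.round(4),np.degrees(p[2]).round(2),v); 
    if n=="both": pf=p
b0=back(T,(400,208),.0)[:2]
for n,(I,M) in dict(both=((T,C),mb),top=((T,),mb[:1]),scene=((C,),mb[1:])).items():
    p,v=fit(I,M,rbush,b0,np.array([.01,.01])); print("bush",n,p.round(4),v)
    if n=="both": pb=p
# blob features
pts={"red":([.018,0,.046]),"bracket":[.075,0,.0475],"knob":[-.035,.088,.0765],"mouthL":[-.07,.0225,.0365],"mouthR":[-.07,-.0225,.0365],"n1":[-.056,.01325,.0365],"n2":[-.056,-.01325,.0365],"pl1":[.09,.1,.0365],"pl2":[.09,-.05,.0365],"pl3":[-.07,.1,.0365],"pl4":[-.07,-.05,.0365],"a1":[-.135,.1,.02],"a2":[-.135,-.05,.02]}
out=[]
for I,cx in((T,(185,130,100,140)),(C,(345,120,150,130))):
    x,y,w,h=cx; k=5; im=cv2.resize(I["image"][y:y+h,x:x+w],None,fx=k,fy=k,interpolation=cv2.INTER_CUBIC)[:,:,::-1].copy()
    for q in pts.values():
        u=proj(I,fx(pf,q))[0]; c=((u-[x,y]+.5)*k-.5).astype(int); cv2.drawMarker(im,tuple(map(int,c)),(0,255,0),cv2.MARKER_CROSS,12,1)
    out.append(im); 
o=np.zeros((700,1250,3),np.uint8); o[:,:500]=out[0]; o[:650,500:]=out[1]; cv2.imwrite("pics/fit.png",cv2.resize(o,(800,448),interpolation=cv2.INTER_AREA))
for q in("sleeve","cap"):
    r=cut_out(T,q)[0]["extent"]; print(q,back(T,((r[0]+r[2])/2,(r[1]+r[3])/2),.03))
for uv in((403,169),(449,193)): print("decoy",back(T,uv,0.02))
np.savez("est.npz",pf=pf,pb=pb); print(sense()["time_s"])
E
```

```text
[0.50130283 0.14271725 0.02      ] [0.69941059 0.11129981 0.0365    ]
fix both [0.6177 0.0998 0.1563] 8.96 0.9740114970796241
fix top [0.618  0.0996 0.1565] 8.97 0.9804938343134699
fix scene [0.6163 0.1007 0.1623] 9.3 0.9746093212329207
bush both [ 0.5587 -0.2769] 0.9313127461750865
bush top [ 0.5587 -0.2765] 0.9336155474312103
bush scene [ 0.5577 -0.2769] 0.9385801423246357
sleeve [ 0.45227741 -0.17055526  0.03      ]
cap [ 0.43343263 -0.28858844  0.03      ]
decoy [ 0.64814421 -0.27643534  0.02      ]
decoy [ 0.58839574 -0.38167341  0.02      ]
1.2
```

View pics/fit.png

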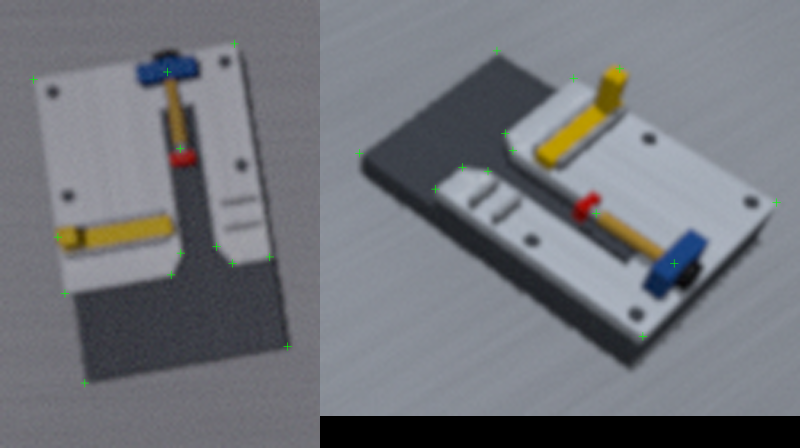

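The fit matches the picture: the crosses land on the corners and mouth, and fixture yaw is about 9°. I'll grasp with the jaws closing along the fixture's x.

```bash
cat >> h.py <<'E'
e=np.load("est.npz"); pf,pb=e["pf"],e["pb"]
def rot(sgn=1):
    c,s=sgn*np.cos(pf[2]),sgn*np.sin(pf[2]); return np.array([[-s,c,0],[c,s,0],[0,0,-1]]) 
def F(x,y,z): return fx(pf,[x,y,z])[0]
def st(tag=""):
    s=sense(); f=s["contact_force"]; c,n=np.cos(pf[2]),np.sin(pf[2])
    print(tag,"t",round(s["time_s"],2),"pos",np.round(s["eef_pos"],4),"F(fix)",np.round([c*f[0]+n*f[1],-n*f[0]+c*f[1],f[2]],2),"gap",round(s["finger_gap"],3),"grip",np.round(s["grip_force"],1)); return s
E
python3 - <<'E'
from h import *
print(np.linalg.det(rot()))
best=None
for g in(1,-1):
    q=ik([*pb,.16],rot(g)); print(g,q,ik(F(-.1,0,.12),rot(g)),ik(F(-.035,.12,.1),rot(g)))
    if q is not None and (best is None or abs(q[5])<abs(best[1][5])): best=(g,q)
g=best[0]; R=rot(g); print("sgn",g)
goto([*pb,.16],R); st()
grip(0.75,25)
move_straight([*pb,.060],speed=.08); st("down")
grip(0.0,25); st("grip")
move_straight([*pb,.15],speed=.12); st("lift")
goto(F(-.1,0,.15),R); s=st("over")
for n in("top","scene"):
    im=get_image(n); save(im,f"pics/{n}1.png")
E
```

```text
0.9999999999999999
1 [-3.27081064e+01  2.72153316e+01  8.88394001e+01 -2.54444375e-14
  6.39452684e+01 -4.16661257e+01] [ 1.68401459e+00  2.32199342e+01  1.03543475e+02 -2.54444375e-14
  5.32365904e+01 -7.27400479e+00] [ 1.41028925e+01  2.99179254e+01  9.44660873e+01 -2.54444375e-14
  5.56159873e+01  5.14487314e+00]
-1 [-3.27081064e+01  2.72153316e+01  8.88394001e+01 -2.54444375e-14
  6.39452684e+01  1.38333874e+02] None None
sgn 1
 t 4.57 pos [ 0.559  -0.2762  0.1601] F(fix) [ 0.51 -0.09  0.08] gap 0.999 grip 0.0
down t 6.32 pos [ 0.5591 -0.2772  0.0606] F(fix) [-0.02 -0.86 -0.12] gap 0.748 grip 0.0
grip t 6.76 pos [ 0.5589 -0.277   0.0603] F(fix) [ 0.03 -0.17  1.99] gap 0.272 grip 26.3
lift t 7.66 pos [ 0.5581 -0.2765  0.1492] F(fix) [-1.33  0.61 -1.35] gap 0.271 grip 26.1
over t 9.02 pos [0.5197 0.0834 0.15  ] F(fix) [-0.12 -0.85 -1.51] gap 0.274 grip 26.1
```

```bash
python3 - <<'E'
from h import *
move_straight(F(-.1,0,.086),speed=.08); pause(.3); st()
for k in range(6):
    s=st() if 0 else sense()
P=np.mean([sense()["eef_pos"] for _ in range(5)],0); print("tcp",P, F(-.1,0,.086))
T=get_image("top");C=get_image("scene")
for n,I in(("top",T),("scene",C)):
    rs=cut_out(I,"bush"); pr=proj(I,[*P[:2],.045])[0]; 
    print(n,pr,[(round(r["conf"],2),np.round(r["extent"]).tolist()) for r in rs])
def crop(I,x,y,w,h,k):
    return cv2.resize(I["image"][y:y+h,x:x+w],None,fx=k,fy=k,interpolation=cv2.INTER_CUBIC)[:,:,::-1].copy()
a=crop(T,180,135,110,130,4.5);b=crop(C,330,60,140,180,4.5)
def mark(im,I,x,y,k,col,P):
    for q in P:
        u=((proj(I,q)[0]-[x,y]+.5)*k).astype(int); cv2.circle(im,tuple(map(int,u)),1,col,-1)
for im,I,x,y in((a,T,180,135),(b,C,330,60)):
    mark(im,I,x,y,4.5,(0,255,0),cyl(P,.022,.026,.032)); 
o=np.zeros((810,1130,3),np.uint8);o[:a.shape[0],:a.shape[1]]=a;o[:b.shape[0],500:500+b.shape[1]]=b
cv2.imwrite("pics/held.png",cv2.resize(o,(800,573),interpolation=cv2.INTER_AREA))
E
```

```text
t 10.37 pos [0.5191 0.0842 0.0864] F(fix) [-0.5  -0.03 -1.92] gap 0.269 grip 26.1
tcp [0.51912806 0.08418863 0.08637345] [0.5188933  0.08418527 0.086     ]
top [248.97492244 226.14337992] [(0.82, [394.0, 158.0, 411.0, 180.0]), (0.76, [438.0, 182.0, 467.0, 202.0]), (0.3, [195.0, 144.0, 273.0, 242.0])]
scene [385.66264437 156.46616068] [(0.92, [376.0, 130.0, 394.0, 172.0]), (0.74, [182.0, 285.0, 216.0, 325.0]), (0.71, [259.0, 276.0, 288.0, 321.0])]
```

View pics/held.png

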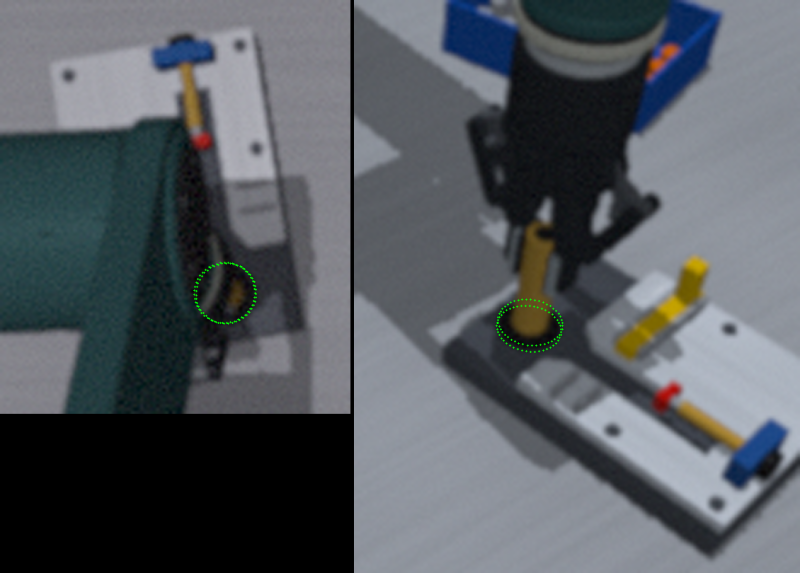

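The held bush lines up with its predicted circle in the scene view, with the barrel at about (530,325) in the crop. Next I'll lower it to the apron and slide it in, watching the forces.

```bash
cat >> h.py <<'E'
def fr(n=4):
    c,s=np.cos(pf[2]),np.sin(pf[2]); A=[]
    for _ in range(n):
        q=sense(); A.append(np.r_[q["contact_force"],q["eef_pos"]]); pause(.01)
    a=np.mean(A,0); d=a[3:5]-pf[:2]
    return np.array([c*a[0]+s*a[1],-s*a[0]+c*a[1],a[2]]),np.array([c*d[0]+s*d[1],-s*d[0]+c*d[1],a[5]])
E
python3 - <<'E'
from h import *
f0,_=fr(10); print("f0",f0.round(2))
z=.086
while z>.077:
    z-=.001; move_straight(F(-.1,0,z),speed=.02); f,p=fr()
    if f[2]-f0[2]>2.5: break
print("z",z,(f-f0).round(2),p.round(4))
z+=.0007; move_straight(F(-.1,0,z),speed=.02); f0,p=fr(8); print("f0",f0.round(2),p.round(4))
x,y=-.1,0.
while x<-.045:
    x+=.002; move_straight(F(x,y,z),speed=.03); f,p=fr(3); d=f-f0
    if np.abs(d).max()>2 or round(x*1000)%10==0: print(round(x,4),round(y,4),d.round(2),p.round(4))
    if abs(d[1])>4: y+=np.sign(d[1])*.0004
    if d[0]<-10 or abs(d[1])>12: print("STOP"); break
print(x,y,z,sense()["time_s"]); np.save("xyz.npy",[x,y,z,*f0])
save(get_image("scene"),"pics/s2.png")
E
```

```text
f0 [-0.03 -0.04 -1.47]
z 0.07999999999999999 [-0.02  0.37  3.47] [-0.0998 -0.      0.0802]
f0 [-0.34 -0.02 -1.33] [-0.1002  0.      0.0805]
-0.09 0.0 [ 0.04 -0.16 -0.59] [-0.0898 -0.      0.0807]
-0.08 0.0 [-0.1   0.45 -0.49] [-0.0798  0.      0.0807]
-0.07 0.0 [ 0.07  0.09 -0.89] [-0.0698 -0.      0.0807]
-0.06 0.0 [ 0.46 -0.02  0.01] [-0.0598 -0.      0.0807]
-0.05 0.0 [ 0.23  0.21 -0.04] [-0.0498 -0.      0.0807]
-0.043999999999999956 0.0 0.0807 20.3667
```

```bash
python3 - <<'E'
from h import *
x,y,z,*f0=np.load("xyz.npy"); f0=np.array(f0)
con=None
while x<.026:
    x+=.002 if x<-.014 and con is None else .0007
    move_straight(F(x,y,z),speed=.03 if x<-.014 else .01); f,p=fr(4); d=f-f0
    if abs(d[1])>4: y+=np.sign(d[1])*.0003
    if np.abs(d).max()>1.5: print(round(x,4),round(y,4),d.round(2),p.round(4))
    if abs(d[1])>15: print("STOP");break
    if d[0]<-2 and con is None: con=x
    if d[0]<-8.5: break
pause(.8); f,p=fr(8); print("hold",x,y,(f-f0).round(2),p.round(4),con,sense()["time_s"])
np.save("xyz.npy",[x,y,z,*f0]); save(get_image("scene"),"pics/s3.png")
cv2.imwrite("pics/s3c.png",cv2.resize(cv2.imread("pics/s3.png")[80:260,340:520],None,fx=3,fy=3,interpolation=cv2.INTER_CUBIC))
E
```

```text
-0.0035 0.0 [-1.72  0.47  0.52] [-0.0039  0.      0.0806]
-0.0028 0.0 [-2.41  0.06  1.08] [-0.0033  0.      0.0806]
-0.0021 0.0 [-3.82  0.03  1.13] [-0.0026  0.      0.0806]
-0.0014 0.0 [-4.92  0.04  1.53] [-0.0021  0.      0.0805]
-0.0007 0.0 [-4.93 -0.69  2.58] [-0.0017  0.      0.0805]
0.0 0.0 [-6.52 -0.39  3.39] [-0.0013  0.0001  0.0805]
0.0007 0.0 [-6.78 -0.01  3.38] [-0.001   0.0001  0.0804]
0.0014 0.0 [-7.5  -0.32  4.25] [-0.0006  0.0001  0.0804]
0.0021 0.0 [-8.45 -0.39  4.26] [-0.0003  0.0001  0.0802]
0.0028 0.0 [-8.8  -0.24  4.34] [0.0001 0.0001 0.0802]
hold 0.002800000000000064 0.0 [-8.57 -0.44  4.32] [0.0001 0.0001 0.0802] -0.0027999999999999362 32.4333
```

View pics/s3c.png

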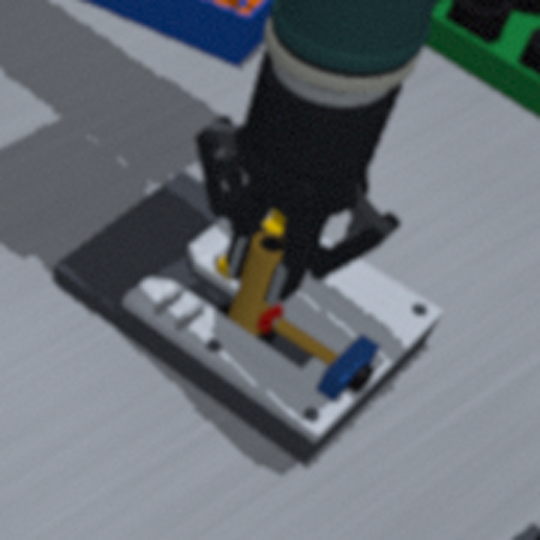

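The barrel is in the slot against the red pad at crop (268,320), held at about 8.6 N. Now I'll ease back to a light push, release and go for the keeper.

```bash
python3 - <<'E'
from h import *
x,y,z,*f0=np.load("xyz.npy"); f0=np.array(f0)
move_straight(F(-.0025,y,z),speed=.01); pause(.2); f,p=fr(6); print((f-f0).round(2),p.round(4))
grip(.7); st("open")
move_straight(F(-.0025,y,.20),speed=.15)
R=rot()
goto(F(-.035,.135,.16),R); grip(0.0,40); f,p=fr(5); print(p,f.round(2)); st()
T=get_image("top"); C=get_image("scene"); save(C,"pics/s4.png")
m=min(cut_out(C,"bush"),key=lambda r:abs(np.array(r["extent"])[:2]-[410,160]).sum()); print(m["conf"],np.round(m["extent"]))
k=4;x0,y0=340,80
im=cv2.resize(C["image"][y0:y0+180,x0:x0+180],None,fx=k,fy=k,interpolation=cv2.INTER_CUBIC)[:,:,::-1].copy()[:600]
im2=cv2.resize(T["image"][130:260,185:285],None,fx=k,fy=k,interpolation=cv2.INTER_CUBIC)[:,:,::-1]
cv2.imwrite("pics/s4c.png",im); cv2.imwrite("pics/t4c.png",im2)
E
```

```text
[-4.03  0.26 -0.99] [-0.0026  0.      0.0806]
open t 33.86 pos [0.616  0.0994 0.0811] F(fix) [ 0.17 -0.41 -0.6 ] gap 0.703 grip 0.0
[-0.03491855  0.13479477  0.16007778] [-0.1  -0.06  0.04]
 t 36.07 pos [0.5622 0.2275 0.1601] F(fix) [-0.24 -0.62 -0.33] gap -0.004 grip 0.0
0.66 [411. 156. 435. 197.]
```

View pics/s4c.png

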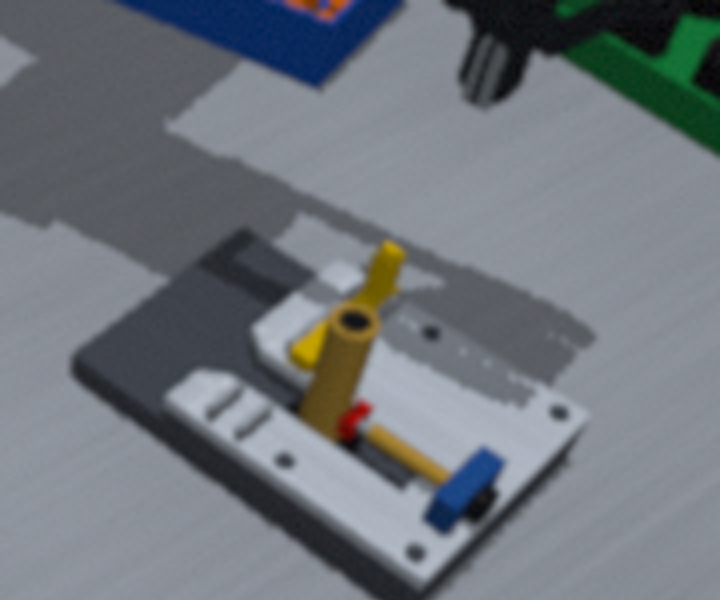

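The bush stands upright, touching the pad at crop (355,420). The keeper is still open, with its knob at (388,250). Pushing the knob toward −y.

```bash
python3 - <<'E'
from h import *
move_straight(F(-.035,.130,.070),speed=.15); f0,p=fr(8); print(f0.round(2),p.round(4))
y=.13
while y>.045:
    y-=.002; move_straight(F(-.035,y,.070),speed=.04); f,p=fr(3); d=f-f0
    if y<.075 or round(y*1000)%8==0: print(round(y,3),d.round(1),p.round(4))
    if d[1]>13 or abs(d[0])>15: break
pause(.3); st("end")
move_straight(F(-.035,y+.03,.070),speed=.1); move_straight(F(-.035,.13,.18),speed=.15); st()
C=get_image("scene"); save(C,"pics/s5.png")
k=4;x0,y0=340,80
cv2.imwrite("pics/s5c.png",cv2.resize(C["image"][y0:y0+150,x0:x0+180],None,fx=k,fy=k,interpolation=cv2.INTER_CUBIC)[:,:,::-1])
E
```

```text
[-0.    0.03  0.3 ] [-0.0342  0.1301  0.0708]
0.128 [ 0.2  0.3 -0.8] [-0.0345  0.128   0.0708]
0.12 [ 0.5  0.4 -0.6] [-0.035   0.1199  0.07  ]
0.112 [ 0.  -0.1 -0.2] [-0.035   0.1119  0.07  ]
0.104 [-0.5 -0.1 -0.1] [-0.035   0.1039  0.07  ]
0.096 [0.1 1.9 0. ] [-0.035   0.0958  0.07  ]
0.088 [-0.4  1.5  0.4] [-0.035   0.0878  0.07  ]
0.08 [-0.3  1.4 -0.2] [-0.035   0.0798  0.07  ]
0.074 [-0.1  0.6  0.7] [-0.035   0.0738  0.07  ]
0.072 [-0.8  1.4  0.2] [-0.035   0.0718  0.07  ]
0.07 [-0.4  1.1  0.3] [-0.035   0.0698  0.07  ]
0.068 [-1.   1.1  0. ] [-0.035   0.0678  0.07  ]
0.066 [-0.9  0.9  0.1] [-0.035   0.0658  0.07  ]
0.064 [-0.7  2.7 -0.5] [-0.035   0.0641  0.07  ]
0.062 [-0.2 10.7  0.5] [-0.035   0.0639  0.07  ]
0.06 [-0.6 19.   0.3] [-0.035   0.0638  0.0701]
end t 46.96 pos [0.5731 0.1573 0.0701] F(fix) [-1.33 18.76  0.65] gap 0.001 grip 9.3
 t 48.34 pos [0.5623 0.2222 0.1792] F(fix) [-0.3   0.82 -0.34] gap 0.001 grip 0.0
```

View pics/s5c.png

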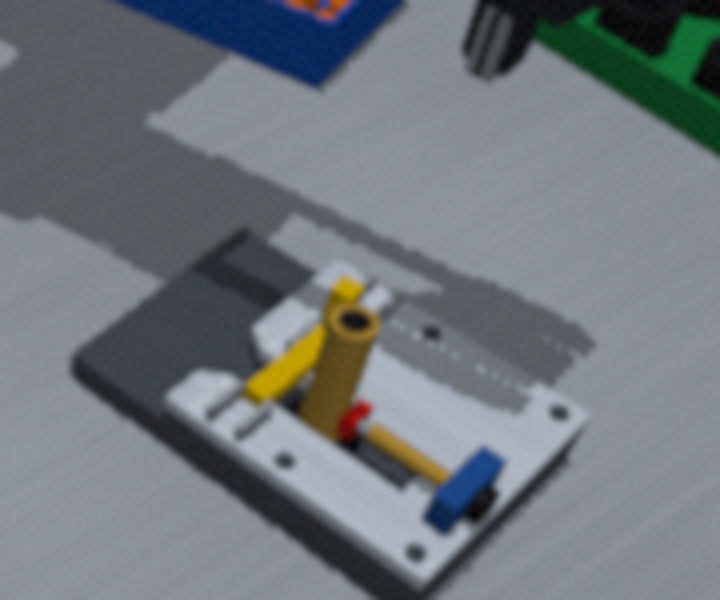

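The keeper lies fully across the slot and met its solid end at the expected y of 64 mm. The bush hasn't moved and still touches the red pad at (352,420).

```bash
python3 -c "
from plant import *
print(sign_off())"
```

```text
the job is handed in; nothing more can be done
None
```

The job is handed in: the bush stands upright in the slot touching the red stop (held at about 8.6 N before I let go), the keeper is closed to its solid end, and the sleeve and cap were not touched; the run took about 48 s, and the sign-off gave no verdict.

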